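# Index the sample carousel and hold the reader cover open

### The arm

A 7-joint arm with a two-finger parallel gripper is mounted at the origin on the work surface. World frame = base frame: x ahead of the robot, y to its left, z up, the work surface at z = 0. Lengths are in m, angles in rad, forces in N, time in s.
With the tool pointing down it reaches from about 0.4 to 0.85 m from the base axis. Payload 4.5 kg.
Tool frame: the origin (TCP) lies on the mounting face of the last link; the fingertips stand 166 mm ahead of it and the grasp point (between the pads) lies 147 mm ahead of it; z points along the fingers, y is the line along which they close (so a half turn about z gives the same grasp; the last joint's range is limited). The gripper opens to 88 mm and grips with 3 to 60 N. Pads are 18 mm wide; open, the fingers measure 123 mm over their backs; the gripper's body (75 mm by 187 mm) begins 45 mm behind the grasp point.
Start: joints at [1.17, 0.689, -0.195, 1.565, 0.157, 0.902, -0.215], TCP at [0.263, -0.567, 0.405] pointing down, gripper open.
Joint ranges: [-3.01, 3.01], [-0.46, 2.08], [-1.47, 1.51], [0.13, 2.56], [-1, 4.14], [0.04, 2.09], [-2.66, 2.66]. Speed limits (rad/s): [2.57, 2.57, 3.14, 3.14, 3.14, 3.14, 3.14].

### API

Orientations are given as a unit quaternion [x, y, z, w].
In Python, from plant import r, snapshot gives the robot as it stands. The module is installed in compiled form; this text tells all that it offers.
- The arm moves only by the tool move_arm, never from a script. Its argument "rows" is a list of rows, each a list of 5 numbers: the shift along the tool's x, y, z in m, then the turn about the tool's z in rad, then the finger opening in m, from 0 to 0.0881. In form: [[dx, dy, dz, spin, claw], ...]. A call has 1 to 10 rows; each row shifts and turns the commanded pose from where the row before left it, along the tool's axes as they then stand; what a row does not reach is not made up. A row lasts 1/12 s, in which the tool goes at most 41.7 mm and 7.16 degrees, less where a joint would pass 70% of its speed; a pose out of reach is approached as far as the arm can. A call with a gripper value outside its range is refused whole. The fingers move at their own pace and stop on an object; "newtons" is the grip in N (left out, the last holds). Time passes only in rows, so rows that do not move let the fingers close. It gives the time, the measured TCP pose, the force, the opening and the grip force at its end, in the units of the state.
- r.get_state(): the state, without advancing time (a new reading comes with each control period).
- snapshot(name): name is "side" or "top" or "wrist"; returns a dict with "color" (420x560x3 uint8, red, green, blue), "depth" (420x560 float32, m along the optical axis (not along the pixel's ray), 0 where there is no reading), "mtx" (3x3 intrinsics, pixels), "dist" ([k1, k2, p1, p2, k3] as OpenCV has them; the pictures are not rectified), "eye" and "orientation" of the camera in the world. Camera axes: x right, y up, looking along -z (the intrinsics and any distortion apply to the point x, -y, -z); pixel columns grow to the right and rows downward; lengths in m; the calibration is good to about 2 mm. A picture is of the moment at which its call begins.
- r.finish_job(): hands the job in; it is judged then, once.
The state is a dict: "clock": time; "q": joint angles; "qd": joint speeds; "joint_torque": joint torques, N m; "tool_pos": TCP position; "eef_rot": TCP orientation; "contact_force": force on the tool from outside, world axes, zero at the start; "moment": the same for the moment, N m; "opening": opening from 0.0 (shut) to 1.0 (fully open); "finger_force": force on a finger pad.
Only numpy, scipy, OpenCV 4.12 (cv2) and the standard library are available. Lean on these libraries where they do the work, as an engineer would, in place of code of your own. Each camera call takes 0.05 s, during which the arm holds its last target. There are 200 camera calls.

### The job

Get the sample analyser ready for its probe: turn the tube carousel clockwise (seen from above) by exactly one click to its next position and let go of it, then give the reader cover's handle a gentle tug, with the release tab still untouched, to learn if the cover is caught. If it is caught, do not force it but free it by sliding the release tab towards the analyser's front; then lift the cover by its handle. Finish while holding the cover still, at least 45 degrees open (it falls shut if let go), with the carousel still clicked in its new position and the other things on the bench left where they are.

Things in the scene. Friction and masses are not known exactly. Their poses are not given: they have to be found in the camera images.
- analyser: Low sample analyser fixed to the bench, 240 (x) by 440 (y) by 72 mm high, white over grey; origin under its centre on the bench, its x axis points to its back (away from the robot), its y axis to the carousel's end, z up. On top, from +y to -y: the carousel, the reader cover (centre at y = -65 mm), the release tab (y = -175 mm).
- carousel_grip (a point): Centre of the carousel's black bar knob, the point to grip: on the vertical axis of the carousel, 130 mm above the bench. The bar is 64 mm long, 14 mm thick and 32 mm tall (z 114 to 146 mm) on a 24 mm stem, and turns with the carousel; the point's x axis lies along the bar, which lies along the analyser's x axis at joint value 0. The carousel is an aluminium disc of 85 mm radius, top at 84 mm, with six tube seats at 68 mm radius; tube caps reach 102 mm above the bench.
- carousel (a joint): Angle of the carousel in rad, growing clockwise seen from above. It starts clicked in near 0; a spring detent holds it at every 60 degrees (1.047 rad). About 0.15 N m breaks it away; beyond half way it pulls on to the next click and centres itself there when let go.
- cover_handle (a point): Middle of the reader cover's handle, the point to grip: a round steel bar of 12 mm diameter, 80 mm long along the analyser's y axis, its axis 45 mm above the cover's top, 127 mm above the bench with the cover shut, on two posts at its ends (68 mm free between them). Moves with the cover; 125 mm in front of and 17 mm above the hinge with the cover shut. The point turns with the cover.
- cover_hinge (a point): Middle of the cover's hinge axis, which lies along the analyser's y axis above the cover's far edge, 110 mm above the bench; fixed. The grey cover is 150 (x) by 130 (y) by 10 mm, its top 82 mm above the bench.
- cover (a joint): Opening angle of the cover in rad: 0 shut, 1.22 at its stop; front edge rises and swings away from the robot. About 3 N up on the handle lifts it, and it always falls shut if let go. If the hidden catch has it, it rises only about 0.02 to 0.04 rad and then stops hard; whether it is caught cannot be seen.
- release_tab (a point): Centre of the black release tab on the analyser's top, to the -y side of the cover: 12 (x, its travel) by 30 (y) by 24 mm tall (z 73 to 97 mm), upright, free all round.
- release (a joint): Travel of the release tab in m: 0 at its start, 0.020 at its front stop; it slides towards the analyser's front (its -x) with about 3 to 4 N and stays where it is left. The full travel draws the catch clear, and the catch stays clear.
- reagent: Bystander: closed reagent bottle, 44 mm diameter, 90 mm tall; origin under its centre.
- tube_rack: Bystander: white tube rack with tubes, 90 by 130 mm, 68 mm tall; origin under its centre.
- beaker: Bystander: clear open beaker, 60 mm diameter, 75 mm tall; origin under its centre.

How it is judged:
By the outcome, as a careful person would: the job done as asked, in the order asked, and still so for the second after the job is handed in, while the arm keeps its last pose, push and grip.
It also fails if it takes over 72 s, if anything falls off the work surface, if the arm or the gripper's body presses on something with over 40 N, if the wrist force passes 120 N, or if a joint passes its speed limit or range.

## Working session

There is one attempt and no reset: what is moved stays moved. The work goes in short steps, Python scripts to look and compute and a tool call to move; the robot and the scene stay as the last step left them, time stands still between calls to the robot, and variables do not carry over. Pictures are saved under pics/ and viewed, at most 10 in all, crops included, and the job is handed in when it is done.

Besides the shell and the picture viewer there is one more tool, called in YAML: its name, and indented under it one key for each argument. move_arm: Moves the arm, as the interface text tells. Its arguments: {"type":"object","properties":{"rows":{"type":"array"},"newtons":{"type":"number"}},"required":["rows"]}

```bash
mkdir -p pics; cat > h.py <<'E'
import numpy as np, cv2
from scipy.spatial.transform import Rotation as R
from plant import r, snapshot
def cloud(s):
    h,w=s['depth'].shape
    uv=np.stack(np.meshgrid(np.arange(w),np.arange(h)),-1).reshape(-1,1,2).astype(np.float32)
    n=cv2.undistortPoints(uv,np.array(s['mtx']),np.array(s['dist'])).reshape(h,w,2)
    d=s['depth']
    p=np.stack([n[...,0]*d,-n[...,1]*d,-d],-1)
    o=np.array(s['orientation'])
    M=R.from_quat(o).as_matrix() if o.size==4 else o.reshape(3,3)
    P=p@M.T+np.array(s['eye']); P[d==0]=np.nan
    return P
def save(n,s,c=None): cv2.imwrite('pics/'+n+'.png',s['color'][...,::-1])
def st():
    s=r.get_state(); print({k:np.round(s[k],3).tolist() for k in ('clock','tool_pos','eef_rot','contact_force','moment','opening','finger_force')}); return s
E
python3 - <<'E'
from h import *
s=st(); print(R.from_quat(s['eef_rot']).as_matrix().round(3))
t=snapshot('top'); sd=snapshot('side')
np.savez('top.npz',**t)
save('top',t); save('side',sd)
print(t['eye'],t['orientation'],sd['eye'],sd['orientation'])
E
```

```text
{'clock': 0.0, 'tool_pos': [0.263, -0.567, 0.404], 'eef_rot': [0.976, 0.216, -0.0, -0.001], 'contact_force': [-0.624, -0.243, -0.111], 'moment': [-0.003, -0.014, -0.04], 'opening': 1.002, 'finger_force': 0.0}
[[ 0.907  0.421 -0.001]
 [ 0.421 -0.907  0.002]
 [-0.    -0.002 -1.   ]]
[0.4605933  0.03479083 1.48348987] [-0.02039797  0.02224139  0.71718081 -0.69623339] [-0.04356145  0.60245191  1.04654346] [-0.13668162  0.31986149  0.86560209 -0.36019409]
```

View pics/top.png

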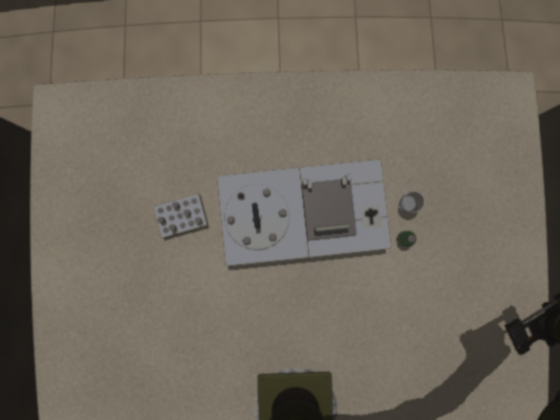

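View pics/side.png

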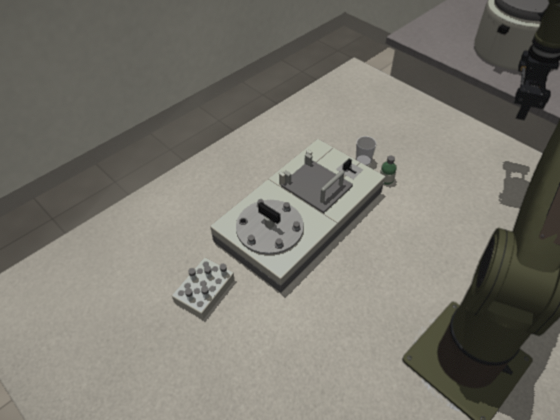

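The top view shows the analyser (corners about (219,176), (381,161), (389,249), (227,267)), the knob at (256,217), the cover handle at (332,230) and the tab at (371,215). The rack is at (181,216), the beaker at (409,204) and the bottle at (406,239). The side view agrees.

```bash
python3 - <<'E'
from h import *
t=dict(np.load('top.npz')); P=cloud(t); z=P[...,2]
for n,(u,v) in dict(knob=(256,217),handle=(332,230),tab=(371,215),table=(300,300),disc=(240,225)).items(): print(n,P[v,u].round(4))
m=np.zeros(z.shape,bool); m[155:275,212:394]=1
a=P[m&(z>.062)&(z<.16)]
rc=cv2.minAreaRect(a[:,:2].astype(np.float32)); print(rc, cv2.boxPoints(rc))
b=cv2.boxPoints(rc); c=np.array(rc[0])
e=max([(b[1]-b[0]),(b[2]-b[1])],key=np.linalg.norm); 
if e[1]<0:e=-e
y=e/np.linalg.norm(e); x=np.array([y[1],-y[0]]); print('x',x,'yaw',np.arctan2(x[1],x[0]))
L=(P[...,:2]-c)@np.stack([x,y],1)
def loc(name,mm): 
    q=L[mm]; print(name,len(q),q.mean(0).round(4),q.min(0).round(4),q.max(0).round(4),np.median(z[mm]).round(4))
loc('knob',m&(z>.125)&(L[...,1]>.03)&(z<.16))
loc('handle',m&(z>.118)&(L[...,1]<0)&(L[...,1]>-.13)&(L[...,0]<.02))
loc('tab',m&(z>.085)&(L[...,1]<-.15))
k=L[m&(z>.125)&(L[...,1]>.03)].astype(np.float32); print(cv2.minAreaRect(k))
E
```

```text
knob [0.5303 0.0866 0.1438]
handle [ 0.4936 -0.1086  0.0809]
tab [ 0.5301 -0.2143  0.074 ]
table [ 0.3049 -0.0226 -0.0038]
disc [0.5141 0.1319 0.0747]
((0.5453671216964722, -0.03650487959384918), (0.2409193366765976, 0.44129693508148193), 4.1888604164123535) [[ 0.40911216  0.17475528]
 [ 0.44134635 -0.26536283]
 [ 0.6816221  -0.24776503]
 [ 0.6493879   0.19235307]]
x [0.9973287  0.07304423] yaw 0.073109336
knob 145 [-0.0007  0.1243] [-0.0318  0.1167] [0.0315 0.1318] 0.1445
handle 166 [-0.0503 -0.0649] [-0.0562 -0.11  ] [-0.0442 -0.0205] 0.1304
tab 53 [-0.0201 -0.1739] [-0.0258 -0.1898] [-0.014  -0.1611] 0.0946
((-0.00024114921689033508, 0.12455764412879944), (0.06338436901569366, 0.013995695859193802), 1.874531626701355)
```

move_arm:
  rows:
    - [0, 0, 0, 0.12, 0.0881]
    - [0, 0, 0, 0.12, 0.0881]
    - [0, 0, 0, 0.12, 0.0881]
    - [0.016, -0.032, 0, 0, 0.0881]
    - [0.016, -0.032, 0, 0, 0.0881]
    - [0.016, -0.032, 0, 0, 0.0881]
    - [0.016, -0.032, 0, 0, 0.0881]
    - [0.016, -0.032, 0, 0, 0.0881]
    - [0.016, -0.032, 0, 0, 0.0881]
    - [0.016, -0.032, 0, 0, 0.0881]

```text
clock: 0.93
tool_pos: [0.3584, -0.3334, 0.4046]
eef_rot: [0.999, 0.037, -0.0, -0.0]
contact_force: [0.4, -0.1, 0.7]
opening: 1.001
finger_force: 0.0
```

move_arm:
  rows:
    - [0.016, -0.032, 0, 0, 0.0881]
    - [0.016, -0.032, 0, 0, 0.0881]
    - [0.016, -0.032, 0, 0, 0.0881]
    - [0.016, -0.032, 0, 0, 0.0881]
    - [0.016, -0.032, 0, 0, 0.0881]
    - [0.016, -0.032, 0, 0, 0.0881]
    - [0.016, -0.032, 0, 0, 0.0881]
    - [0.016, -0.032, 0, 0, 0.0881]
    - [0.016, -0.032, 0, 0, 0.0881]
    - [0.016, -0.032, 0, 0, 0.0881]

```text
clock: 1.77
tool_pos: [0.4941, -0.0023, 0.4045]
eef_rot: [0.999, 0.037, -0.0, 0.0]
contact_force: [0.4, 0.1, -0.3]
opening: 0.998
finger_force: 0.0
```

move_arm:
  rows:
    - [0.01, -0.02, 0, 0, 0.0881]
    - [0.01, -0.02, 0, 0, 0.0881]
    - [0, 0, 0, 0, 0.0881]
    - [0, 0, 0, 0, 0.0881]
    - [0, 0, 0, 0, 0.0881]

```text
clock: 2.18
tool_pos: [0.5103, 0.0363, 0.4044]
eef_rot: [0.999, 0.037, -0.001, 0.001]
contact_force: [-0.7, 0.3, -0.1]
opening: 0.999
finger_force: 0.0
```

```bash
cat > wl.py <<'E'
from h import *
c=np.array([.5454,-.0365]); x=np.array([.99733,.07304]); y=np.array([-x[1],x[0]]); A=np.stack([x,y],1)
def tcp():
    s=r.get_state(); M=R.from_quat(s['eef_rot']).as_matrix()
    print('tcp local',((s['tool_pos'][:2]-c)@A).round(4),'z',round(s['tool_pos'][2],4),'toolx yaw rel',(np.arctan2(M[1,0],M[0,0])-.0731).round(4),'F',np.round(s['contact_force'],2),'q',np.round(s['q'],2),'t',s['clock'], 'tilt',M[:,2].round(3))
def wl(n,cam='wrist'):
    s=snapshot(cam); save(n,s); P=cloud(s); z=P[...,2]; L=(P[...,:2]-c)@A
    for nm,lo,hi,m in (('knob',.13,.16,abs(L[...,1]-.124)<.05),('handle',.118,.16,(abs(L[...,1]+.065)<.05)&(abs(L[...,0]+.05)<.03)),('tab',.086,.11,(abs(L[...,1]+.175)<.025)&(abs(L[...,0]+.02)<.035))):
        m=m&(z>lo)&(z<hi)
        if m.sum()>20:
            q=L[m].astype(np.float32); print(nm,m.sum(),cv2.minAreaRect(q),np.median(z[m]).round(4))
E
python3 -c "
from wl import *
tcp(); wl('w1')"
```

```text
tcp local [-0.0297  0.0752] z 0.4044 toolx yaw rel 0.0007 F [-0.67  0.26 -0.13] q [-0.15  0.54 -0.01  1.91  0.01  0.69 -1.67] t 2.1833 tilt [-0.001 -0.001 -1.   ]
knob 2182 ((-0.0031133368611335754, 0.12515129148960114), (0.06377580761909485, 0.014731894247233868), 1.9815754890441895) 0.145
handle 1807 ((-0.05213143676519394, -0.06334523111581802), (0.012389064766466618, 0.09038209170103073), 0.17051099240779877) 0.1309
tab 271 ((-0.02258351445198059, -0.16662240028381348), (0.011913602240383625, 0.01685546338558197), 2.3372693061828613) 0.095
```

View pics/w1.png

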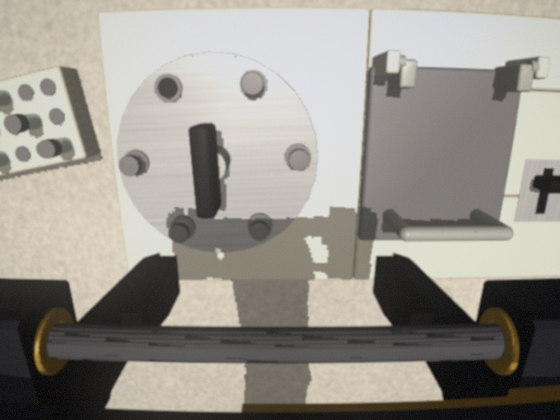

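move_arm:
  rows:
    - [0, 0, 0, -0.122, 0.0881]
    - [0, 0, 0, -0.122, 0.0881]
    - [0, 0, 0, -0.122, 0.0881]
    - [0, 0, 0, -0.122, 0.0881]
    - [0, 0, 0, -0.122, 0.0881]
    - [0, 0, 0, -0.122, 0.0881]
    - [0, 0, 0, -0.122, 0.0881]
    - [0, 0, 0, -0.122, 0.0881]
    - [0, 0, 0, -0.122, 0.0881]
    - [0, 0, 0, -0.122, 0.0881]

```text
clock: 3.07
tool_pos: [0.5104, 0.0354, 0.4047]
eef_rot: [0.797, 0.604, -0.001, 0.0]
contact_force: [0.5, 0.1, 0.2]
opening: 1.0
finger_force: 0.0
```

move_arm:
  rows:
    - [0, 0, 0, -0.122, 0.0881]
    - [0, 0, 0, -0.122, 0.0881]
    - [0, 0, 0, -0.122, 0.0881]
    - [0, 0, 0, -0.122, 0.0881]
    - [0, 0, 0, -0.122, 0.0881]
    - [0, 0, 0, -0.122, 0.0881]
    - [0, 0, 0, -0.122, 0.0881]
    - [0, 0, 0, -0.122, 0.0881]
    - [0, 0, 0, -0.122, 0.0881]
    - [0, 0, 0, -0.122, 0.0881]

```text
clock: 3.9
tool_pos: [0.5104, 0.0354, 0.4046]
eef_rot: [0.307, 0.952, -0.001, -0.0]
contact_force: [0.2, -0.1, 0.5]
opening: 1.001
finger_force: 0.0
```

move_arm:
  rows:
    - [0, 0, 0, -0.122, 0.0881]
    - [0, 0, 0, -0.122, 0.0881]
    - [0, 0, 0, -0.122, 0.0881]
    - [0, 0, 0, -0.122, 0.0881]
    - [0, 0, 0, -0.122, 0.0881]
    - [0, 0, 0, -0.122, 0.0881]
    - [-0.014, 0.025, 0, 0, 0.0881]
    - [-0.014, 0.025, 0, 0, 0.0881]
    - [0, 0, 0, 0, 0.0881]
    - [0, 0, 0, 0, 0.0881]

```text
clock: 4.73
tool_pos: [0.5334, 0.0899, 0.4046]
eef_rot: [-0.053, 0.999, -0.0, -0.0]
contact_force: [-0.9, -0.6, 0.1]
opening: 1.003
finger_force: 0.0
```

```bash
python3 -c "
from wl import *
tcp(); wl('w2')"
```

```text
tcp local [-0.0027  0.1269] z 0.4046 toolx yaw rel -3.1092 F [-0.87 -0.59  0.13] q [ 0.28  0.72 -0.92  1.8   0.69  0.98  0.74] t 4.7333 tilt [-0. -0. -1.]
knob 1802 ((-0.0035537928342819214, 0.12500500679016113), (0.0635027140378952, 0.014046411961317062), 1.6267236471176147) 0.1453
handle 1316 ((-0.05301486700773239, -0.047238245606422424), (0.012277967296540737, 0.05842242389917374), 0.36925026774406433) 0.1311
```

move_arm:
  rows:
    - [0, -0.002, 0.025, 0, 0.0881]
    - [0, 0, 0.03, 0, 0.0881]
    - [0, 0, 0.03, 0, 0.0881]
    - [0, 0, 0.025, 0, 0.0881]
    - [0, 0, 0.015, 0, 0.0881]
    - [0, 0, 0, 0, 0.05]
    - [0, 0, 0, 0, 0.03]
    - [0, 0, 0, 0, 0.01]
    - [0, 0, 0, 0, 0.01]
    - [0, 0, 0, 0, 0.01]
  newtons: 20

```text
clock: 5.62
tool_pos: [0.534, 0.0879, 0.2809]
eef_rot: [-0.052, 0.999, 0.0, 0.001]
contact_force: [-0.5, 0.6, -0.5]
opening: 0.647
finger_force: 0.0
```

move_arm:
  rows:
    - [0, 0, 0, 0, 0.01]
    - [0, 0, 0, 0, 0.01]
    - [0, 0, 0, 0, 0.01]

```text
clock: 5.87
tool_pos: [0.5337, 0.088, 0.28]
eef_rot: [-0.053, 0.999, -0.0, 0.0]
contact_force: [-0.0, -0.7, 0.4]
opening: 0.418
finger_force: 0.0
```

```bash
python3 -c "
from wl import *
tcp(); st()"
```

```text
tcp local [-0.0026  0.1251] z 0.28 toolx yaw rel -3.1095 F [-0.01 -0.74  0.45] q [ 0.19  0.88 -0.77  1.91  0.91  0.75  0.56] t 5.8667 tilt [ 0.001 -0.    -1.   ]
{'clock': 5.867, 'tool_pos': [0.534, 0.088, 0.28], 'eef_rot': [-0.053, 0.999, -0.0, 0.0], 'contact_force': [-0.01, -0.737, 0.448], 'moment': [0.022, -0.111, -0.043], 'opening': 0.418, 'finger_force': 0.0}
```

move_arm:
  rows:
    - [0, 0, 0, 0, 0.01]
    - [0, 0, 0, 0, 0.01]
    - [0, 0, 0, 0, 0.01]
    - [0, 0, 0, 0, 0.01]
    - [0, 0, 0, 0, 0.01]
    - [0, 0, 0, 0, 0.01]

```text
clock: 6.37
tool_pos: [0.5336, 0.088, 0.2798]
eef_rot: [-0.053, 0.999, -0.0, 0.0]
contact_force: [-0.2, 0.1, 0.6]
opening: 0.247
finger_force: 20.0
```

move_arm:
  rows:
    - [0, 0, 0, 0, 0.01]
    - [0, 0, 0, 0, 0.01]

```text
clock: 6.53
tool_pos: [0.5336, 0.088, 0.2797]
eef_rot: [-0.053, 0.999, -0.0, 0.0]
contact_force: [-0.8, 0.6, 1.4]
opening: 0.246
finger_force: 20.0
```

```bash
python3 -c "
from wl import *
tcp(); wl('w3'); st()"
```

```text
tcp local [-0.0026  0.1251] z 0.2797 toolx yaw rel -3.1095 F [-0.75  0.57  1.38] q [ 0.19  0.88 -0.77  1.91  0.91  0.75  0.56] t 6.5333 tilt [ 0. -0. -1.]
knob 9189 ((-0.0038039088249206543, 0.12527120113372803), (0.0512937568128109, 0.052595287561416626), 48.22559356689453) 0.1453
{'clock': 6.583, 'tool_pos': [0.534, 0.088, 0.28], 'eef_rot': [-0.053, 0.999, -0.0, 0.0], 'contact_force': [-0.8, -0.405, 1.34], 'moment': [0.028, -0.119, 0.034], 'opening': 0.245, 'finger_force': 20.0}
```

View pics/w3.png

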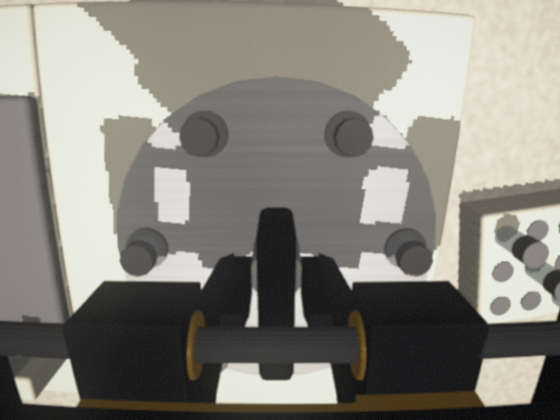

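The picture shows the bar (276,290) between the fingers, but the opening (22 mm) is wider than the 14 mm bar. The tips may be on the stem, so I'll regrip 7 mm higher.

move_arm:
  rows:
    - [0, 0, 0, 0, 0.04]
    - [0, 0, 0, 0, 0.04]
    - [0, 0, -0.004, 0, 0.04]
    - [0, 0, -0.004, 0, 0.01]
    - [0, 0, 0, 0, 0.01]
    - [0, 0, 0, 0, 0.01]
    - [0, 0, 0, 0, 0.01]
    - [0, 0, 0, 0, 0.01]
    - [0, 0, 0, 0, 0.01]
    - [0, 0, 0, 0, 0.01]

```text
clock: 7.42
tool_pos: [0.5336, 0.088, 0.2878]
eef_rot: [-0.052, 0.999, -0.0, 0.0]
contact_force: [-0.3, -0.8, 2.3]
opening: 0.158
finger_force: 20.0
```

move_arm:
  rows:
    - [0, 0, 0, 0.08, 0.01]
    - [0, 0, 0, 0.1, 0.01]
    - [0, 0, 0, 0.11, 0.01]
    - [0, 0, 0, 0.11, 0.01]
    - [0, 0, 0, 0.11, 0.01]
    - [0, 0, 0, 0.11, 0.01]
    - [0, 0, 0, 0.11, 0.01]
    - [0, 0, 0, 0.11, 0.01]
    - [0, 0, 0, 0.11, 0.01]
    - [0, 0, 0, 0.1, 0.01]

```text
clock: 8.25
tool_pos: [0.5335, 0.0877, 0.2878]
eef_rot: [0.457, 0.889, -0.0, 0.0]
contact_force: [-1.0, -1.5, 1.6]
opening: 0.158
finger_force: 20.0
```

move_arm:
  rows:
    - [0, 0, 0, 0, 0.01]
    - [0, 0, 0, 0, 0.01]
    - [0, 0, 0, 0, 0.01]

```text
clock: 8.5
tool_pos: [0.5335, 0.0877, 0.2878]
eef_rot: [0.454, 0.891, -0.0, -0.0]
contact_force: [-1.4, -2.2, 3.0]
opening: 0.158
finger_force: 20.1
```

```bash
python3 -c "
from wl import *
tcp(); st()"
```

```text
tcp local [-0.0028  0.1248] z 0.2878 toolx yaw rel 2.1252 F [-1.35 -2.23  3.03] q [ 0.06  0.8  -0.52  1.91  0.67  0.61 -0.26] t 8.5 tilt [-0.    -0.001 -1.   ]
{'clock': 8.5, 'tool_pos': [0.534, 0.088, 0.288], 'eef_rot': [0.454, 0.891, -0.0, -0.0], 'contact_force': [-1.353, -2.234, 3.027], 'moment': [-0.335, 0.086, -0.297], 'opening': 0.158, 'finger_force': 20.141}
```

move_arm:
  rows:
    - [0, 0, 0, 0, 0.06]
    - [0, 0, 0, 0, 0.06]
    - [0, 0, 0, 0, 0.06]
    - [0, 0, 0, 0, 0.06]
    - [0, 0, 0, 0, 0.06]
    - [0, 0, 0, 0, 0.06]
    - [0, 0, -0.03, 0, 0.06]
    - [0, 0, -0.03, 0, 0.06]
    - [0, 0, -0.03, 0, 0.06]
    - [0, 0, 0, 0, 0.06]

```text
clock: 9.33
tool_pos: [0.535, 0.0892, 0.3827]
eef_rot: [0.455, 0.891, 0.003, 0.003]
contact_force: [1.2, 1.3, 0.3]
opening: 0.682
finger_force: 0.0
```

```bash
python3 -c "
from wl import *
tcp(); wl('w4'); wl('t4','top')"
```

```text
tcp local [-0.0012  0.1261] z 0.3827 toolx yaw rel 2.1239 F [1.22 1.28 0.31] q [ 0.13  0.67 -0.63  1.83  0.53  0.81 -0.15] t 9.3333 tilt [ 0.009  0.003 -1.   ]
knob 2133 ((-0.0034225648269057274, 0.12569445371627808), (0.01386963576078415, 0.06352809071540833), 30.870765686035156) 0.1453
knob 106 ((-0.4897715449333191, 0.11101782321929932), (0.01594683900475502, 0.07803969830274582), 33.392860412597656) 0.1425
handle 166 ((-0.05024240165948868, -0.06521738320589066), (0.08990725129842758, 0.011940930970013142), 89.97789001464844) 0.1302
tab 50 ((-0.01975129544734955, -0.17516091465950012), (0.011662207543849945, 0.028086625039577484), 1.3824493885040283) 0.0944
```

The bar now lies at −59° after starting at +2°, so the carousel has moved one click and is released. Next is the cover handle.

move_arm:
  rows:
    - [0, 0, 0, 0.11, 0.05]
    - [0, 0, 0, 0.11, 0.05]
    - [0, 0, 0, 0.11, 0.05]
    - [0, 0, 0, 0.11, 0.05]
    - [0, 0, 0, 0.113, 0.05]
    - [-0.03, -0.008, 0, 0, 0.05]
    - [-0.04, -0.01, 0, 0, 0.05]
    - [-0.04, -0.01, 0, 0, 0.05]
    - [-0.04, -0.01, 0, 0, 0.05]
    - [-0.03, -0.008, 0, 0, 0.05]

```text
clock: 10.27
tool_pos: [0.4993, -0.0985, 0.376]
eef_rot: [0.682, 0.732, -0.002, -0.001]
contact_force: [0.1, 0.2, -0.2]
opening: 0.567
finger_force: 0.0
```

move_arm:
  rows:
    - [-0.01, -0.003, 0, 0, 0.05]
    - [0, 0, 0, 0, 0.05]
    - [0, 0, 0, 0, 0.05]

```text
clock: 10.52
tool_pos: [0.4985, -0.1045, 0.3769]
eef_rot: [0.681, 0.732, 0.0, -0.001]
contact_force: [-0.5, 0.3, -0.0]
opening: 0.569
finger_force: 0.0
```

```bash
python3 -c "
from wl import *
tcp(); wl('w5')"
```

```text
tcp local [-0.0518 -0.0644] z 0.3769 toolx yaw rel 1.5706 F [-0.54  0.32 -0.04] q [ 0.43  0.61 -0.5   1.93  0.44  0.71 -0.26] t 10.5167 tilt [-0.001  0.001 -1.   ]
handle 2324 ((-0.053164564073085785, -0.06442058086395264), (0.01192877534776926, 0.0915096178650856), 0.274824857711792) 0.1312
tab 283 ((-0.02304220199584961, -0.16641093790531158), (0.01561181340366602, 0.011829805560410023), 89.072998046875) 0.0957
```

Position is good. Descend 0.103 m and grip.

move_arm:
  rows:
    - [0, 0, 0.03, 0, 0.05]
    - [0, 0, 0.03, 0, 0.05]
    - [0, 0, 0.025, 0, 0.05]
    - [0, 0, 0.018, 0, 0.04]
    - [0, 0, 0, 0, 0.005]
    - [0, 0, 0, 0, 0.005]
    - [0, 0, 0, 0, 0.005]
    - [0, 0, 0, 0, 0.005]
    - [0, 0, 0, 0, 0.005]
    - [0, 0, 0, 0, 0.005]

```text
clock: 11.4
tool_pos: [0.4976, -0.1047, 0.2754]
eef_rot: [0.681, 0.733, -0.001, -0.001]
contact_force: [-3.6, 2.0, 3.5]
opening: 0.125
finger_force: 20.0
```

move_arm:
  rows:
    - [0, 0, 0, 0, 0.005]
    - [0, 0, 0, 0, 0.005]

```text
clock: 11.57
tool_pos: [0.4977, -0.1048, 0.2752]
eef_rot: [0.681, 0.732, -0.001, -0.001]
contact_force: [-6.5, 1.6, 4.5]
opening: 0.126
finger_force: 20.0
```

move_arm:
  rows:
    - [0, 0, -0.001, 0, 0.005]
    - [0, 0, -0.001, 0, 0.005]
    - [0, 0, 0, 0, 0.005]

```text
clock: 11.82
tool_pos: [0.4979, -0.1048, 0.2766]
eef_rot: [0.681, 0.733, -0.001, -0.001]
contact_force: [-5.3, 3.7, -1.4]
opening: 0.125
finger_force: 20.0
```

move_arm:
  rows:
    - [0, 0, -0.001, 0, 0.005]
    - [0, 0, -0.001, 0, 0.005]
    - [0, 0, 0, 0, 0.005]

```text
clock: 12.07
tool_pos: [0.4981, -0.1048, 0.2786]
eef_rot: [0.681, 0.733, -0.0, -0.001]
contact_force: [-4.5, 2.4, -1.2]
opening: 0.125
finger_force: 20.0
```

move_arm:
  rows:
    - [0, 0, -0.001, 0, 0.005]
    - [0, 0, -0.001, 0, 0.005]
    - [0, 0, 0, 0, 0.005]

```text
clock: 12.32
tool_pos: [0.4982, -0.1049, 0.2795]
eef_rot: [0.681, 0.732, -0.0, -0.001]
contact_force: [-2.2, 3.6, -17.9]
opening: 0.125
finger_force: 19.9
```

The cover rose 4 mm and then stopped hard, with the force jumping to 18 N, so it is caught. I'll lower it, release, and go to the tab.

move_arm:
  rows:
    - [0, 0, 0.003, 0, 0.005]
    - [0, 0, 0.003, 0, 0.005]
    - [0, 0, 0, 0, 0.005]
    - [0, 0, 0, 0, 0.05]
    - [0, 0, 0, 0, 0.05]
    - [0, 0, 0, 0, 0.05]
    - [0, 0, 0, 0, 0.05]
    - [0, 0, -0.02, 0, 0.05]
    - [0, 0, -0.03, 0, 0.05]
    - [0, 0, -0.02, 0, 0.05]

```text
clock: 13.15
tool_pos: [0.4994, -0.1052, 0.3466]
eef_rot: [0.681, 0.732, 0.001, 0.001]
contact_force: [0.1, 0.5, -1.0]
opening: 0.57
finger_force: 0.0
```

```bash
python3 -c "
from wl import *
tcp(); wl('w6'); wl('t6','top')"
```

```text
tcp local [-0.0509 -0.0652] z 0.3466 toolx yaw rel 1.5705 F [ 0.07  0.51 -0.96] q [ 0.41  0.66 -0.47  1.96  0.49  0.63 -0.3 ] t 13.15 tilt [ 0.003 -0.    -1.   ]
handle 2973 ((-0.05320115387439728, -0.06439097225666046), (0.011933897621929646, 0.09138348698616028), 0.16144388914108276) 0.1312
tab 47 ((-0.0226757749915123, -0.18728233873844147), (0.01091290544718504, 0.004210462793707848), 12.179584503173828) 0.0963
knob 254 ((-0.2478674352169037, 0.1133228987455368), (0.5336660146713257, 0.06563057005405426), 1.5593376159667969) 0.1438
handle 53 ((-0.05028067156672478, -0.03419473022222519), (0.011806302703917027, 0.02788781374692917), 0.3786309063434601) 0.13
```

move_arm:
  rows:
    - [-0.03, 0.008, 0, 0, 0.05]
    - [-0.03, 0.008, 0, 0, 0.05]
    - [-0.03, 0.008, 0, 0, 0.05]
    - [-0.02, 0.006, 0, 0, 0.05]
    - [0, 0, 0, 0, 0.05]
    - [0, 0, 0, 0, 0.05]

```text
clock: 13.75
tool_pos: [0.5365, -0.2139, 0.3438]
eef_rot: [0.682, 0.731, -0.0, -0.0]
contact_force: [-0.4, 1.6, 0.2]
opening: 0.567
finger_force: 0.0
```

```bash
python3 -c "
from wl import *
tcp(); wl('w7')"
```

```text
tcp local [-0.0218 -0.1763] z 0.3438 toolx yaw rel 1.5676 F [-0.41  1.62  0.15] q [ 0.58  0.74 -0.49  1.76  0.48  0.76 -0.09] t 13.75 tilt [-0. -0. -1.]
handle 2780 ((-0.05268033221364021, -0.08176397532224655), (0.012344497255980968, 0.05814942717552185), 0.3473939597606659) 0.1312
tab 817 ((-0.023047665134072304, -0.17416255176067352), (0.02966337651014328, 0.011922935955226421), 89.86100769042969) 0.0963
```

View pics/w7.png

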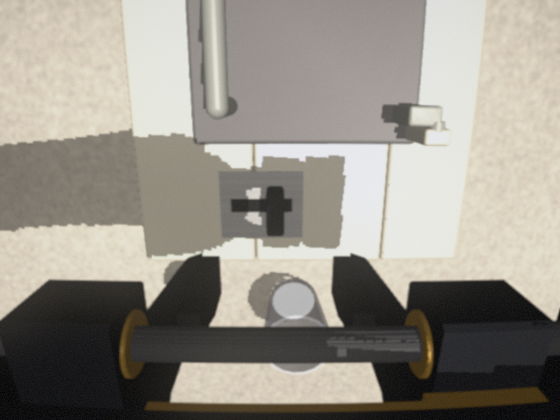

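The tab is at (275,211), lined up midway between the fingers, and is still at its start. I'll descend, grip and slide it forward.

move_arm:
  rows:
    - [0, 0, 0.03, 0, 0.05]
    - [0, 0, 0.03, 0, 0.05]
    - [0, 0, 0.023, 0, 0.05]
    - [0, 0, 0.015, 0, 0.05]
    - [0, 0, 0, 0, 0.005]
    - [0, 0, 0, 0, 0.005]
    - [0, 0, 0, 0, 0.005]
    - [0, 0, 0, 0, 0.005]
    - [0, 0, 0, 0, 0.005]
    - [0, 0, 0, 0, 0.005]

```text
clock: 14.63
tool_pos: [0.536, -0.2127, 0.2476]
eef_rot: [0.681, 0.732, -0.001, -0.0]
contact_force: [-5.5, 0.5, 4.1]
opening: 0.137
finger_force: 2.8
```

move_arm:
  rows:
    - [0, 0, 0, 0, 0.005]
    - [0, 0, 0, 0, 0.005]
    - [0, 0, 0, 0, 0.005]

```text
clock: 14.88
tool_pos: [0.5359, -0.2127, 0.2475]
eef_rot: [0.681, 0.732, -0.001, -0.0]
contact_force: [-3.5, 0.6, 5.9]
opening: 0.133
finger_force: 20.0
```

move_arm:
  rows:
    - [0, -0.004, 0, 0, 0.005]
    - [0, -0.004, 0, 0, 0.005]
    - [0, -0.004, 0, 0, 0.005]
    - [0, -0.004, 0, 0, 0.005]
    - [0, -0.003, 0, 0, 0.005]
    - [0, 0, 0, 0, 0.005]

```text
clock: 15.38
tool_pos: [0.5177, -0.2141, 0.2475]
eef_rot: [0.681, 0.732, 0.001, 0.001]
contact_force: [2.1, 0.5, 7.8]
opening: 0.133
finger_force: 20.0
```

move_arm:
  rows:
    - [0, -0.002, 0, 0, 0.005]
    - [0, 0, 0, 0, 0.005]

```text
clock: 15.55
tool_pos: [0.516, -0.2142, 0.2475]
eef_rot: [0.681, 0.732, 0.001, 0.001]
contact_force: [2.7, -0.2, 6.5]
opening: 0.132
finger_force: 20.0
```

move_arm:
  rows:
    - [0, -0.001, 0, 0, 0.005]
    - [0, -0.001, 0, 0, 0.005]
    - [0, 0, 0, 0, 0.005]

```text
clock: 15.8
tool_pos: [0.5148, -0.2143, 0.2475]
eef_rot: [0.681, 0.732, 0.001, 0.002]
contact_force: [4.9, -0.4, 5.6]
opening: 0.133
finger_force: 20.0
```

move_arm:
  rows:
    - [0, -0.001, 0, 0, 0.005]
    - [0, -0.001, 0, 0, 0.005]
    - [0, 0, 0, 0, 0.005]

```text
clock: 16.05
tool_pos: [0.5142, -0.2144, 0.2475]
eef_rot: [0.681, 0.733, 0.003, 0.003]
contact_force: [8.5, -0.6, 0.2]
opening: 0.138
finger_force: 20.0
```

The tab is at its stop. Release it and return to the handle.

move_arm:
  rows:
    - [0, 0.002, 0, 0, 0.05]
    - [0, 0, 0, 0, 0.05]
    - [0, 0, 0, 0, 0.05]
    - [0, 0, 0, 0, 0.05]
    - [0, 0, 0, 0, 0.05]
    - [0, 0, -0.03, 0, 0.05]
    - [0, 0, -0.04, 0, 0.05]
    - [0, 0, -0.03, 0, 0.05]
    - [0.01, 0, 0, 0, 0.05]
    - [0.02, 0, 0, 0, 0.05]

```text
clock: 16.88
tool_pos: [0.5113, -0.1866, 0.348]
eef_rot: [0.683, 0.731, -0.0, 0.002]
contact_force: [-0.3, -0.4, -0.2]
opening: 0.569
finger_force: 0.0
```

move_arm:
  rows:
    - [0.03, -0.003, 0, 0, 0.05]
    - [0.03, -0.003, 0, 0, 0.05]
    - [0.02, 0, 0, 0, 0.05]
    - [0, 0, 0, 0, 0.05]
    - [0, 0, 0, 0, 0.05]

```text
clock: 17.3
tool_pos: [0.4992, -0.1039, 0.3463]
eef_rot: [0.68, 0.733, -0.001, -0.0]
contact_force: [-0.3, -0.2, -0.8]
opening: 0.57
finger_force: 0.0
```

```bash
python3 -c "
from wl import *
tcp(); wl('w8'); wl('t8','top'); wl('s8','side')"
```

```text
tcp local [-0.051  -0.0639] z 0.3463 toolx yaw rel 1.5737 F [-0.35 -0.19 -0.83] q [ 0.41  0.66 -0.47  1.96  0.49  0.64 -0.31] t 17.3 tilt [-0.001 -0.    -1.   ]
handle 2939 ((-0.05318506434559822, -0.06407584249973297), (0.012010729871690273, 0.09101944416761398), 0.012482592836022377) 0.1312
tab 74 ((-0.04259651526808739, -0.1863352656364441), (0.011761563830077648, 0.006745434831827879), 9.273919105529785) 0.0965
knob 262 ((-0.2486853003501892, 0.11336767673492432), (0.5350881814956665, 0.06591213494539261), 1.5482056140899658) 0.1438
handle 54 ((-0.05030207335948944, -0.03444387763738632), (0.011639926582574844, 0.028137661516666412), 0.33083853125572205) 0.1302
knob 860 ((-0.2972612679004669, 0.1225138008594513), (0.6251837611198425, 0.0718112364411354), 2.252762794494629) 0.1431
handle 131 ((-0.053242914378643036, -0.0590062253177166), (0.012596076354384422, 0.08679129183292389), 0.2723838686943054) 0.1295
tab 33 ((-0.042067185044288635, -0.1674906313419342), (0.00989315565675497, 0.028554586693644524), 20.38826560974121) 0.0953
```

View pics/w8.png

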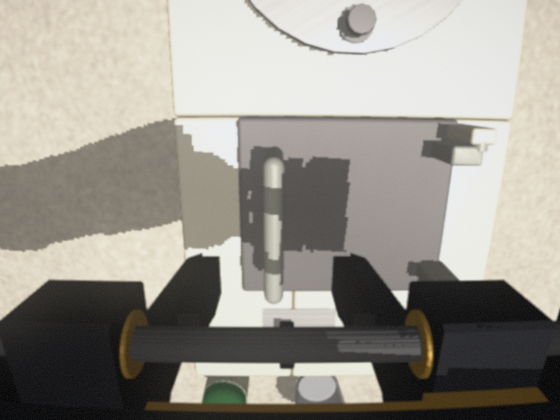

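The cover is shut, with the handle at (273,228) between the fingers. The tab measures 20 mm forward, so grip the handle again.

move_arm:
  rows:
    - [0, 0, 0.03, 0, 0.05]
    - [0, 0, 0.027, 0, 0.05]
    - [0, 0, 0.015, 0, 0.05]
    - [0, 0, 0, 0, 0.005]
    - [0, 0, 0, 0, 0.005]
    - [0, 0, 0, 0, 0.005]
    - [0, 0, 0, 0, 0.005]
    - [0, 0, 0, 0, 0.005]
    - [0, 0, 0, 0, 0.005]
    - [0, 0, 0, 0, 0.005]
  newtons: 25

```text
clock: 18.28
tool_pos: [0.498, -0.1054, 0.275]
eef_rot: [0.681, 0.732, -0.002, -0.001]
contact_force: [-4.5, -0.0, 4.2]
opening: 0.122
finger_force: 25.0
```

move_arm:
  rows:
    - [0, 0, 0, 0, 0.005]
    - [0, 0.001, -0.006, 0, 0.005]
    - [0, 0.001, -0.006, 0, 0.005]
    - [0, 0, 0, 0, 0.005]

```text
clock: 18.62
tool_pos: [0.5002, -0.1052, 0.2873]
eef_rot: [0.681, 0.732, -0.002, -0.001]
contact_force: [-6.0, -1.3, -2.3]
opening: 0.124
finger_force: 25.0
```

Rose 12 mm with little force, so the catch is clear. Continue along the arc.

move_arm:
  rows:
    - [0, 0.0018, -0.006, 0, 0.005]
    - [0, 0.0018, -0.006, 0, 0.005]
    - [0, 0.0024, -0.006, 0, 0.005]
    - [0, 0.0024, -0.0058, 0, 0.005]
    - [0, 0.003, -0.0056, 0, 0.005]
    - [0, 0.003, -0.0056, 0, 0.005]
    - [0, 0.0035, -0.0052, 0, 0.005]
    - [0, 0.0035, -0.0052, 0, 0.005]
    - [0, 0.004, -0.0049, 0, 0.005]
    - [0, 0.004, -0.0049, 0, 0.005]

```text
clock: 19.45
tool_pos: [0.5269, -0.1032, 0.3417]
eef_rot: [0.681, 0.732, -0.005, -0.004]
contact_force: [-13.7, -0.7, 6.9]
opening: 0.123
finger_force: 25.0
```

```bash
python3 -c "
from wl import *
tcp(); st()"
```

```text
tcp local [-0.0233 -0.0651] z 0.3417 toolx yaw rel 1.5702 F [-13.7   -0.74   6.89] q [ 0.39  0.7  -0.47  1.88  0.48  0.69 -0.3 ] t 19.45 tilt [-0.013 -0.002 -1.   ]
{'clock': 19.45, 'tool_pos': [0.527, -0.103, 0.342], 'eef_rot': [0.681, 0.732, -0.005, -0.004], 'contact_force': [-13.699, -0.743, 6.894], 'moment': [-0.139, 2.96, -0.027], 'opening': 0.123, 'finger_force': 25.001}
```

move_arm:
  rows:
    - [0, 0.003, -0.0055, 0, 0.005]
    - [0, 0.003, -0.0055, 0, 0.005]
    - [0, 0.0045, -0.0045, 0, 0.005]
    - [0, 0.0045, -0.0045, 0, 0.005]
    - [0, 0.005, -0.004, 0, 0.005]
    - [0, 0.005, -0.004, 0, 0.005]
    - [0, 0, 0, 0, 0.005]

```text
clock: 20.03
tool_pos: [0.556, -0.101, 0.3711]
eef_rot: [0.681, 0.732, -0.0, 0.0]
contact_force: [-5.3, -1.3, 2.0]
opening: 0.125
finger_force: 25.0
```

```bash
python3 -c "
from wl import *
tcp(); st()"
```

```text
tcp local [ 0.0058 -0.0651] z 0.3711 toolx yaw rel 1.5703 F [-5.26 -1.29  2.03] q [ 0.39  0.69 -0.5   1.78  0.45  0.79 -0.26] t 20.0333 tilt [-0.    -0.001 -1.   ]
{'clock': 20.033, 'tool_pos': [0.556, -0.101, 0.371], 'eef_rot': [0.681, 0.732, -0.0, 0.0], 'contact_force': [-5.26, -1.286, 2.033], 'moment': [-0.193, 1.287, -0.02], 'opening': 0.125, 'finger_force': 24.999}
```

move_arm:
  rows:
    - [0, 0.005, -0.0034, 0, 0.005]
    - [0, 0.005, -0.0034, 0, 0.005]
    - [0, 0, 0, 0, 0.005]
    - [0, 0, 0, 0, 0.005]
    - [0, 0, 0, 0, 0.005]

```text
clock: 20.45
tool_pos: [0.5657, -0.1003, 0.3772]
eef_rot: [0.681, 0.732, -0.0, 0.0]
contact_force: [-5.9, -1.1, 2.7]
opening: 0.124
finger_force: 25.0
```

```bash
python3 -c "
from wl import *
tcp(); wl('t9','top')
s=snapshot('side'); save('s9',s); cv2.imwrite('pics/s9c.png',cv2.resize(s['color'][100:330,160:420,::-1],None,fx=2.5,fy=2.5))
P=cloud(s);z=P[...,2];L=(P[...,:2]-c)@A
m=(abs(L[...,1]-.124)<.04)&(abs(L[...,0])<.04)&(z>.13)&(z<.16); print('knob',cv2.minAreaRect(L[m].astype(np.float32)))
P=cloud(snapshot('side'))"
```

```text
tcp local [ 0.0156 -0.0651] z 0.3772 toolx yaw rel 1.5705 F [-5.89 -1.12  2.69] q [ 0.39  0.69 -0.51  1.74  0.44  0.82 -0.25] t 20.45 tilt [ 0.    -0.001 -1.   ]
knob 254 ((-0.24847635626792908, 0.11338356882333755), (0.5353142023086548, 0.06590065360069275), 1.5525615215301514) 0.144
knob ((-0.0036464277654886246, 0.12866193056106567), (0.014865675009787083, 0.06482407450675964), 29.914735794067383)
```

View pics/s9c.png

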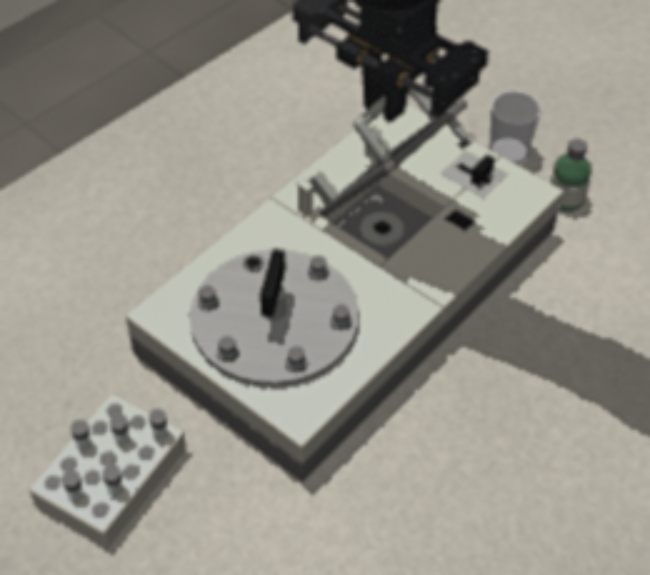

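The cover is held open by the gripper, with the handle at about (390,120) and the reader well exposed at (380,228). The carousel bar (272,282) is at its new click, and the rack, beaker and bottle stand undisturbed. The arc position gives about 57°, so I'm handing in.

```bash
python3 -c "
from h import *
print(r.finish_job())"
```

```text
the job is handed in; nothing more can be done
None
```

The job is handed in, with no verdict returned: the carousel is one click clockwise, the tug showed the cover was caught, the tab freed it, and the cover is held about 57° open (worked out from the handle's position).

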